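Line up and bolt the pan-rack foot

TASK

Work the tapered drift down through the strap's hole and the jammed plate beneath until its shoulder sits on the strap, so that the two bolt holes come into line; keep the pressure of drift and bolt light (below 25 N), and do not push the strap or foot with the fingers. Then pull the drift out, put it back upright in a hole of the wooden stand, and drop the bolt through both holes until its head sits flat on the strap. Leave the mug, jar and bowl alone.

Things in the scene. Friction and masses are not known exactly. Their poses are not given: they have to be found in the camera images.
- foot: Dark steel foot of a pan rack, fixed to the worktop: flange 170 x 90 x 5 mm and two side walls along its x (110 mm long, outer faces 58 mm apart), up to z = 58 mm; empty between them below the inner plate. Origin: centre of the underside; x along the channel, z up.
- foot_top (a point): Point on the foot's axis, 58 mm above the worktop: nominal centre of the hole in the inner plate, a steel plate (z = 52 to 58 mm) jammed immovably between the walls, with a round 22 mm hole. The true hole lies anywhere up to 5 mm either way along the foot's x and up to 3 mm along its y from here; this is not measured and must be felt.
- strap_hole (a point): Centre of the round 22 mm hole in the aluminium strap, at its top face (z = 64 mm). The strap, 140 x 58 x 6 mm, lies clamped on the foot (z = 58 to 64 mm); it slides level without turning, up to 12 mm along the foot's x and 6 mm along y, against about 4 N of friction, and stays where left. The hole starts 8 to 10 mm to the foot's +x from the foot's axis, within 1 mm in y.
- drift: Loose steel drift, 0.4 kg, upright in the stand. Dark round handle, 32 mm diameter, 60 mm long, above a shank of 21 mm diameter for 18 mm, then a taper 36 mm long down to a 5 mm tip (tip 54 mm below the shoulder). Origin: centre of the handle's lower face (shoulder); z up along the handle. Shoulder on the strap means z = 64 mm.
- bolt: Loose steel bolt, about 0.2 kg, upright in the stand. Plain round head 30 mm diameter, 24 mm high, on a shank of 18.5 mm diameter, 40 mm long with the last 4 mm chamfered to 14 mm. Origin: centre of the head's underside; z up through the head. Head on the strap means z = 64 mm.
- stand: Fixed wooden block 80 x 160 x 60 mm (x, y, z), origin at the centre of its underside. Two vertical through holes of 23 mm diameter at x = 0, y = -45 and +45 mm, one holding the drift, the other the bolt (either way round), shoulder or head resting on the top face at z = 60 mm.
- stand_hole0 (a point): Mouth of the stand's hole at its y = -45 mm, on the top face.
- stand_hole1 (a point): Mouth of the stand's hole at its y = +45 mm, on the top face.
- mug: Loose white mug, 80 mm diameter, 90 mm high, bystander. Origin: centre of its underside.
- jar: Loose amber jar, 60 mm diameter, 110 mm high, bystander. Origin: centre of its underside.
- bowl: Loose blue bowl, 130 mm diameter, 60 mm high, bystander. Origin: centre of its underside.
There are look-alikes about, which are no part of the job. What is shaped like the bolt but orange or yellow is not meant.

How it is judged:
By the outcome, as a careful person would: the job done as asked, in the order asked, and still so for the second after the job is handed in, with the robot touching nothing.
It also fails if it takes over 72 s, if anything falls off the work surface, if the arm or the gripper's body presses on something with over 40 N, if the wrist force passes 120 N, or if a joint passes its speed limit or range.

ROBOT

A 7-joint arm with a two-finger parallel gripper is mounted at the origin on the work surface. World frame = base frame: x ahead of the robot, y to its left, z up, the work surface at z = 0. Lengths are in m, angles in rad, forces in N, time in s.
With the tool pointing down it reaches from about 0.425 to 0.875 m from the base axis. Payload 8.4 kg.
Tool frame: the origin (TCP) lies between the finger pads; the fingertips stand 19 mm ahead of it and the grasp point (between the pads) is the TCP; z points along the fingers, y is the line along which they close (so a half turn about z gives the same grasp; the last joint's range is limited). The gripper opens to 85 mm and grips with 20 to 120 N. Pads are 22 mm wide; open, the fingers measure 114 mm over their backs; the gripper's body (76 mm by 85 mm) begins 54 mm behind the grasp point. The pads swing forward as they close: fully open they stand 13 mm farther back than shut.
Start: joints at [1.243, 0.333, 0.04, 1.465, -0.013, 1.343, -0.059], TCP at [0.147, -0.633, 0.25] pointing down, gripper open.
Joint ranges: [-2.58, 2.58], [-0.38, 2.09], [-1.3, 1.39], [0.25, 2.4], [-1.5, 4.64], [0.08, 2.09], [-2.65, 2.65]. Speed limits (rad/s): [2.22, 2.22, 2.79, 2.79, 3.14, 3.14, 3.14].

INTERFACE

Orientations are given as [roll, pitch, yaw] about the fixed x, y, z axes, in that order (R = Rz(yaw) Ry(pitch) Rx(roll)).
In Python, from cell import robot gives the robot as it stands.
- The arm moves only by the shell command python3 -m crank 'ROWS' [OPENING] [FORCE]. ROWS is JSON, a list of rows, each an object of numbers: "dx", "dy", "dz": the shift along the world's x, y, z in m; "wx", "wy", "wz": the turn, a rotation vector about the world's x, y, z in degrees. In form: [{"dx": .., "dy": .., "dz": .., "wx": .., "wy": .., "wz": ..}, ...]. A call has 1 to 12 rows; each row shifts and turns the commanded pose from where the row before left it; what a row does not reach is not made up. A row lasts 1/12 s, in which the tool goes at most 41.7 mm and 7.16 degrees, less where a joint would pass 70% of its speed; a pose out of reach is approached as far as the arm can. A call with a gripper value outside its range is refused whole. OPENING is the gripper command: -1 is fully open, 1 is shut, values between are in proportion, set as the call begins (- or left out, the last holds). The fingers move at their own pace and stop on an object; FORCE is the grip in N (left out, the last holds). Time passes only in rows, so rows that do not move let the fingers close. It gives the time, the measured TCP pose, the force, the opening and the grip force at its end, in the units of the state.
- robot.get_obs(): the state, without advancing time (a new reading comes with each control period).
- robot.get_image(name): name is "side" or "top" or "wrist"; returns a dict with "color" (400x640x3 uint8, red, green, blue), "intrinsics" (3x3 intrinsics, pixels), "rvec" (rotation vector, rad) and "tvec" (3), from world to camera coordinates, as OpenCV has them; the wrist camera has in their place "T_tool_cam" (4x4, takes a point from camera to tool coordinates, whose origin is the TCP and whose axes are the flange's). Camera axes: x right, y down, z forward; pixel columns grow to the right and rows downward; lengths in m; the calibration is good to about 2 mm. The wrist camera is an equidistant fisheye: a pixel r from the principal point sees the ray r / f radians off the axis. A picture is of the moment at which its call begins: read the wrist's pose just before it. There is no depth.
- robot.job_done(): hands the job in; it is judged then, once.
The state is a dict: "time": time; "qpos": joint angles; "joint_vel": joint speeds; "tau": joint torques, N m; "ee_pos": TCP position; "orientation": TCP orientation; "ft_force": force on the tool from outside, world axes, zero at the start; "ft_torque": the same for the moment, N m; "opening": finger opening in m; "grip_force": force on a finger pad.
Only numpy, scipy, OpenCV 4.12 (cv2) and the standard library are available. Lean on these libraries where they do the work, as an engineer would, in place of code of your own. Each camera call takes 0.05 s, during which the arm holds its last target. There are 200 camera calls.

## Working session

There is one attempt and no reset: what is moved stays moved. The work goes in short steps, Python scripts to look and compute and a shell command to move; the robot and the scene stay as the last step left them, time stands still between calls to the robot, and variables do not carry over. Pictures are saved under pics/ and viewed, at most 13 in all, crops included, and the job is handed in when it is done.

```bash
ls; mkdir -p pics; python3 - <<'E'
from cell import robot
import cv2
o=robot.get_obs(); print(o)
for n in("top","side"):
    d=robot.get_image(n); cv2.imwrite(f"pics/{n}0.png",d["color"][...,::-1]); print(n,d["intrinsics"],d["rvec"],d["tvec"])
E
```

```text
pics
{'time': 0.0, 'qpos': array([ 1.24281304,  0.33390602,  0.03989682,  1.46627136, -0.01339362,
        1.34326688, -0.05846316]), 'joint_vel': array([-0.0002243 ,  0.00076159, -0.00204796, -0.00159827,  0.00178256,
       -0.00045469,  0.00234189]), 'tau': array([ 1.11950133e-04, -6.58553267e+01,  1.36548053e+00, -4.05562913e+01,
        1.66636496e-02,  1.28654539e-02, -2.24737460e-05]), 'ee_pos': array([ 0.14728029, -0.63266959,  0.24942466]), 'orientation': array([-3.14001179e+00,  1.21502730e-04,  2.28782689e-01]), 'ft_force': array([0.14056946, 0.44462018, 0.312632  ]), 'ft_torque': array([ 0.02014403,  0.0283898 , -0.00858293]), 'grip_force': 0.0, 'opening': 0.0852999777705015}
top [[436.82976415   0.         324.43206489]
 [  0.         436.82976415 194.01932499]
 [  0.           0.           1.        ]] [ 2.12186009 -2.10225693  0.19897958] [-0.07230356  0.61832545  1.14608483]
side [[485.02446118   0.         318.61673411]
 [  0.         485.02446118 206.27657015]
 [  0.           0.           1.        ]] [ 0.5555395  -2.49775222  1.43235811] [0.54819238 0.2219249  0.88555481]
```

View pics/top0.png

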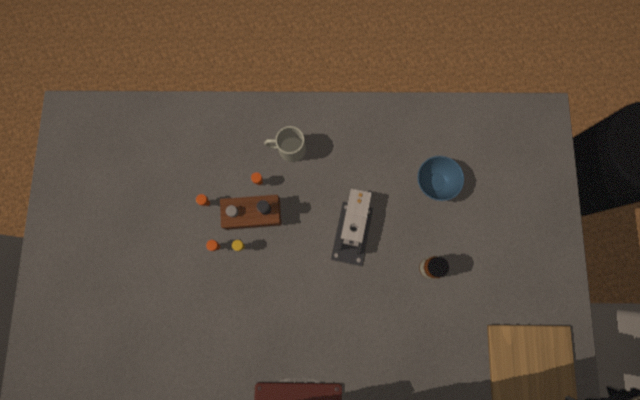

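View pics/side0.png

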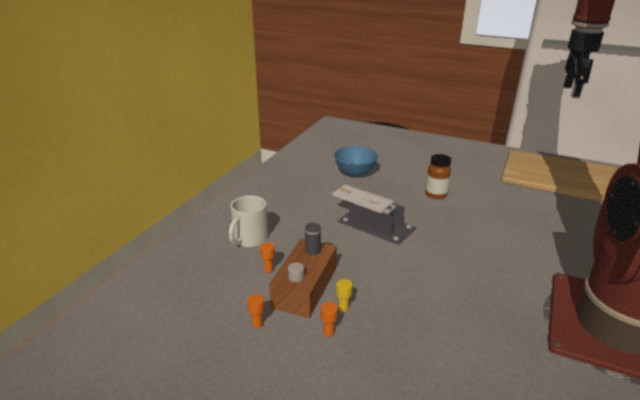

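Top view: the stand is at (250,212), with the grey bolt at (231,212) and the dark drift at (264,208). The strap is at (356,217) with its hole near (353,228). There are four orange or yellow look-alikes around the stand, at (202,200), (257,178), (212,245) and (238,245). Those are decoys by colour, so the grey one in the stand is the bolt. I'll confirm that in an enlarged crop.

```bash
cat > h.py <<'E'
import numpy as np, cv2
from cell import robot
def ray(d,u,v):
    K=d["intrinsics"];R=cv2.Rodrigues(np.array(d["rvec"]))[0];t=np.array(d["tvec"])
    return -R.T@t, R.T@np.linalg.solve(K,[u,v,1])
def onz(d,u,v,z):
    c,r=ray(d,u,v); return c+r*(z-c[2])/r[2]
def proj(d,p):
    return cv2.projectPoints(np.array([p],float),np.array(d["rvec"]),np.array(d["tvec"]),d["intrinsics"],None)[0].ravel()
def wray(d,o,u,v):
    "wrist fisheye pixel -> world ray"
    from scipy.spatial.transform import Rotation as Ro
    K=d["intrinsics"];x=np.array([(u-K[0,2]),(v-K[1,2])]);r=np.hypot(*x)+1e-9;th=r/K[0,0]
    ray=np.r_[np.sin(th)*x/r,np.cos(th)]
    T=np.array(d["T_tool_cam"]);Rw=Ro.from_euler('xyz',o["orientation"]).as_matrix()
    return Rw@T[:3,3]+o["ee_pos"],Rw@T[:3,:3]@ray
def wonz(d,o,u,v,z):
    c,r=wray(d,o,u,v);return c+r*(z-c[2])/r[2]
E
python3 - <<'E'
from h import *
d=robot.get_image("top");c=d["color"][...,::-1]
cv2.imwrite("pics/top1.png",cv2.resize(c[160:275,190:390],None,fx=4,fy=4,interpolation=cv2.INTER_CUBIC))
for n,u,v,z in [("bolt",231,211.5,.084),("drift",264,207.5,.12),("hole",353,228,.064),("mug",290,143,.09),("jar",436,267,.11),("bowl",441,179,.06),("dec",257,178,.06)]: print(n,onz(d,u,v,z).round(3))
E
```

```text
bolt [0.564 0.184 0.084]
drift [0.57 0.09 0.12]
hole [ 0.525 -0.145  0.064]
mug [0.756 0.03  0.09 ]
jar [ 0.421 -0.354  0.11 ]
bowl [ 0.664 -0.39   0.06 ]
dec [0.663 0.122 0.06 ]
```

View pics/top1.png

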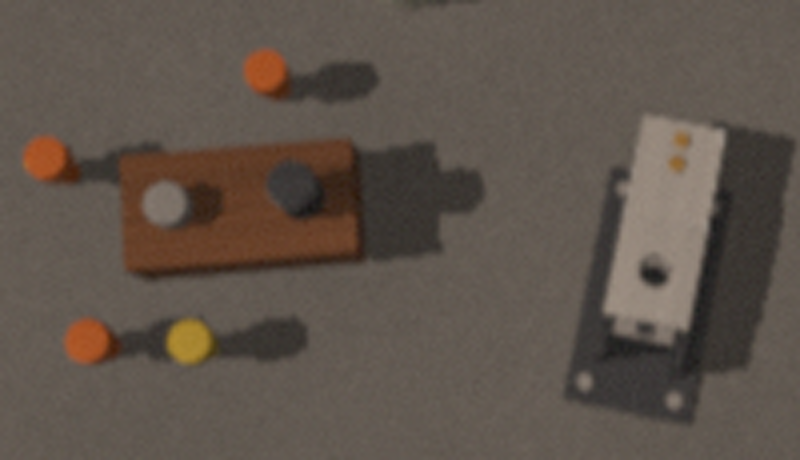

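The crop shows the grey bolt at (166,203) and the dark drift at (293,183) in the stand; every other bolt shape is orange or yellow. The strap hole is at (655,270), and the flange bolts are at (622,188), (717,205), (584,381) and (674,400). I'll go over the foot for a wrist look.

```bash
python3 -m crank '[{"dx":0.025,"dy":0.030},{"dx":0.025,"dy":0.030},{"dx":0.025,"dy":0.030},{"dx":0.025,"dy":0.030},{"dx":0.025,"dy":0.030},{"dx":0.025,"dy":0.030},{"dx":0.025,"dy":0.030},{"dx":0.025,"dy":0.030},{"dx":0.025,"dy":0.030},{"dx":0.025,"dy":0.030},{"dx":0.025,"dy":0.030},{"dx":0.025,"dy":0.030}]' -0.1
python3 -m crank '[{"dx":0.025,"dy":0.030},{"dx":0.025,"dy":0.030},{"dx":0.025,"dy":0.030},{},{},{}]'
python3 - <<'E'
from h import *
o=robot.get_obs();d=robot.get_image("wrist");cv2.imwrite("pics/w0.png",d["color"][...,::-1]);print(o["ee_pos"],o["orientation"],o["ft_force"],o["opening"],d["intrinsics"],np.array(d["T_tool_cam"]).round(3))
t=robot.get_image("top")
P={n:onz(t,190+(u-1.5)/4,160+(v-1.5)/4,z) for n,u,v,z in [("a",622,188,.007),("b",717,205,.007),("c",584,381,.007),("d",674,400,.007),("hole",655,270,.064)]}
for k in P: print(k,P[k].round(4))
c=(P["a"]+P["b"]+P["c"]+P["d"])/4; ax=P["a"]+P["b"]-P["c"]-P["d"]; ax/=np.linalg.norm(ax); h=P["hole"]-c
print("foot c",c.round(4),"yaw",np.degrees(np.arctan2(ax[1],ax[0])),"hole rel",h[:2]@ax[:2],h[1]*ax[0]-h[0]*ax[1])
E
```

```text
[ 0.14735348 -0.63272638  0.24964281] [-3.14034407e+00  6.23883213e-05  2.28830497e-01] [-0.36253244 -0.36482462 -0.83119014] 0.08534912877640206 [[309.70691629   0.         317.68352795]
 [  0.         309.70691629 200.88604102]
 [  0.           0.           1.        ]] [[-0.    -0.959 -0.284  0.072]
 [ 1.    -0.001  0.001  0.   ]
 [-0.001 -0.284  0.959 -0.124]
 [ 0.     0.     0.     1.   ]]
a [ 0.5934 -0.1257  0.007 ]
b [ 0.5817 -0.1938  0.007 ]
c [ 0.4557 -0.0992  0.007 ]
d [ 0.4431 -0.1623  0.007 ]
hole [ 0.5274 -0.1461  0.064 ]
foot c [ 0.5185 -0.1452  0.007 ] yaw -11.85663988524007 hole rel 0.008935980069553179 0.0010066808703071274$[0]: bad value
$[0]: bad value
```

View pics/w0.png

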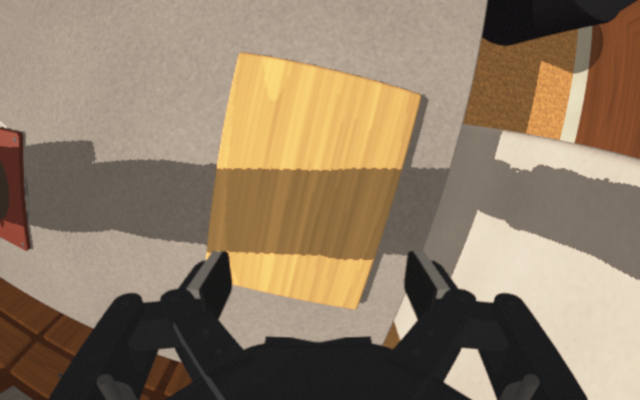

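The arm hasn't moved: the rows were refused, and the wrist still shows the cutting board. Next I'll try rows with all the keys.

```bash
python3 -m crank '[{"dx":0.025,"dy":0.03,"dz":0,"wx":0,"wy":0,"wz":0}]' -0.1; python3 -m crank '[{"dx":0.025,"dy":0.03}]' ; python3 -m crank '[{"dx":0.025,"dy":0.03,"dz":0.0,"wx":0.0,"wy":0.0,"wz":0.0}]' -0.1 40; python3 -m crank --help
```

```text
time: 0.33
ee_pos: [0.1659, -0.6066, 0.2493]
orientation: [3.141, 0.004, 0.22]
ft_force: [-0.9, 0.3, -0.8]
opening: 0.0752
grip_force: 0.0
time: 0.42
ee_pos: [0.1958, -0.5733, 0.2495]
orientation: [-3.141, 0.001, 0.224]
ft_force: [2.6, -0.6, 0.3]
opening: 0.0641
grip_force: 0.0$[0]: bad value
invalid input: not JSON, or not a number
```

```bash
python3 -m crank '[{"dx":0.024,"dy":0.03,"dz":0,"wx":0,"wy":0,"wz":0},{"dx":0.024,"dy":0.03,"dz":0,"wx":0,"wy":0,"wz":0},{"dx":0.024,"dy":0.03,"dz":0,"wx":0,"wy":0,"wz":0},{"dx":0.024,"dy":0.03,"dz":0,"wx":0,"wy":0,"wz":0},{"dx":0.024,"dy":0.03,"dz":0,"wx":0,"wy":0,"wz":0},{"dx":0.024,"dy":0.03,"dz":0,"wx":0,"wy":0,"wz":0},{"dx":0.024,"dy":0.03,"dz":0,"wx":0,"wy":0,"wz":0},{"dx":0.024,"dy":0.03,"dz":0,"wx":0,"wy":0,"wz":0},{"dx":0.024,"dy":0.03,"dz":0,"wx":0,"wy":0,"wz":0},{"dx":0.024,"dy":0.03,"dz":0,"wx":0,"wy":0,"wz":0},{"dx":0.024,"dy":0.03,"dz":0,"wx":0,"wy":0,"wz":0},{"dx":0.024,"dy":0.03,"dz":0,"wx":0,"wy":0,"wz":0}]'
python3 -m crank '[{"dx":0.024,"dy":0.03,"dz":0,"wx":0,"wy":0,"wz":0},{"dx":0.024,"dy":0.03,"dz":0,"wx":0,"wy":0,"wz":0},{"dx":0,"dy":0,"dz":0,"wx":0,"wy":0,"wz":0},{"dx":0,"dy":0,"dz":0,"wx":0,"wy":0,"wz":0},{"dx":0,"dy":0,"dz":0,"wx":0,"wy":0,"wz":0}]'
python3 - <<'E'
from h import *
o=robot.get_obs();d=robot.get_image("wrist");np.savez("w1.npz",img=d["color"],K=d["intrinsics"],T=d["T_tool_cam"],p=o["ee_pos"],r=o["orientation"]);cv2.imwrite("pics/w1.png",d["color"][...,::-1])
E
```

```text
time: 1.42
ee_pos: [0.4862, -0.2114, 0.2505]
orientation: [3.141, -0.0, 0.229]
ft_force: [1.2, -1.2, 0.3]
opening: 0.047
grip_force: 0.0
time: 1.83
ee_pos: [0.5331, -0.1534, 0.2501]
orientation: [3.142, 0.001, 0.229]
ft_force: [-0.5, -0.9, -0.5]
opening: 0.0466
grip_force: 0.0
```

View pics/w1.png

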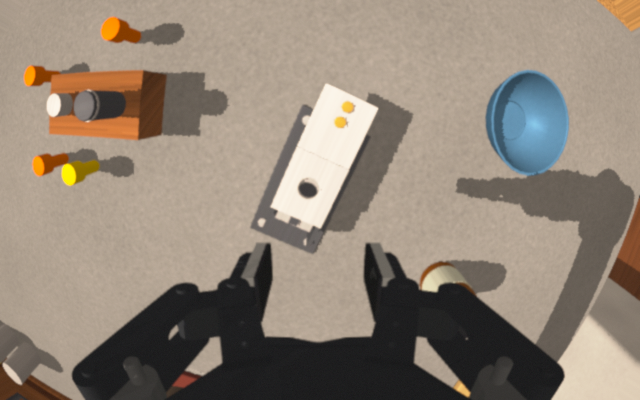

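The wrist view shows the strap hole at (308,188), the lower flange corners near (252,228) and (316,252), and the fingers clear of everything. Now to measure the hole.

```bash
python3 - <<'E'
from h import *
z=np.load("w1.npz");d=dict(intrinsics=z["K"],T_tool_cam=z["T"]);o=dict(ee_pos=z["p"],orientation=z["r"])
g=cv2.cvtColor(z["img"],cv2.COLOR_RGB2GRAY);m=((g<110)*255).astype(np.uint8)
n,l,s,c=cv2.connectedComponentsWithStats(m[165:212,285:335])
for i in range(1,n):print(s[i],c[i]+[285,165])
for u,v in [(308,188)]+[tuple(c[i]+[285,165]) for i in range(1,n)]: print(u,v,wonz(d,o,u,v,.064).round(4))
a,b=wonz(d,o,252,228,.005),wonz(d,o,316,252,.005)
print(a,b,np.linalg.norm(a-b)); u=(b-a)/np.linalg.norm(b-a);x=np.array([-u[1],u[0],0]);print("centre",(a+b)/2+.085*x,"yaw",np.degrees(np.arctan2(x[1],x[0])))
E
```

```text
[0 0 2 3 4] [285.25 165.75]
[ 14  18  18  14 196] [307.07653061 189.45408163]
[45 37  5 10 28] [332.82142857 207.75      ]
308 188 [ 0.5255 -0.1457  0.064 ]
285.25 165.75 [ 0.5431 -0.1179  0.064 ]
307.0765306122449 189.45408163265307 [ 0.5237 -0.1451  0.064 ]
332.82142857142856 207.75 [ 0.5105 -0.1758  0.064 ]
[ 0.44205301 -0.0877684   0.005     ] [ 0.42812284 -0.1763492   0.005     ] 0.08966943754198647
centre [ 0.51905598 -0.14526358  0.005     ] yaw -8.937114157419725
```

```bash
python3 -m crank '[{"dx":0.004,"dy":0.03,"dz":-0.004,"wx":0,"wy":0,"wz":0},{"dx":0.004,"dy":0.03,"dz":-0.004,"wx":0,"wy":0,"wz":0},{"dx":0.004,"dy":0.03,"dz":-0.004,"wx":0,"wy":0,"wz":0},{"dx":0.004,"dy":0.03,"dz":-0.004,"wx":0,"wy":0,"wz":0},{"dx":0.004,"dy":0.03,"dz":-0.004,"wx":0,"wy":0,"wz":0},{"dx":0.004,"dy":0.03,"dz":-0.004,"wx":0,"wy":0,"wz":0},{"dx":0.004,"dy":0.03,"dz":-0.004,"wx":0,"wy":0,"wz":0},{"dx":0.004,"dy":0.03,"dz":-0.004,"wx":0,"wy":0,"wz":0},{"dx":0,"dy":0,"dz":0,"wx":0,"wy":0,"wz":0},{"dx":0,"dy":0,"dz":0,"wx":0,"wy":0,"wz":0},{"dx":0,"dy":0,"dz":0,"wx":0,"wy":0,"wz":0}]'
python3 - <<'E'
from h import *
o=robot.get_obs();d=robot.get_image("wrist");np.savez("w2.npz",img=d["color"],K=d["intrinsics"],T=d["T_tool_cam"],p=o["ee_pos"],r=o["orientation"]);cv2.imwrite("pics/w2.png",d["color"][...,::-1])
E
```

```text
time: 2.8
ee_pos: [0.5655, 0.0849, 0.2182]
orientation: [3.141, 0.0, 0.227]
ft_force: [0.1, -0.5, -0.2]
opening: 0.0469
grip_force: 0.0
```

View pics/w2.png

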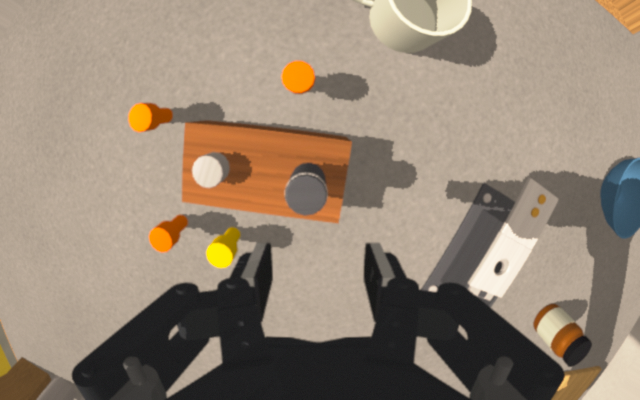

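The drift's handle top is near (306,194) and the grey bolt's head near (209,170), both in the brown stand. The look-alikes stand outside it.

```bash
python3 - <<'E'
from h import *
z=np.load("w2.npz");d=dict(intrinsics=z["K"],T_tool_cam=z["T"]);o=dict(ee_pos=z["p"],orientation=z["r"])
D=wonz(d,o,306,194,.12);B=wonz(d,o,209,170,.084)
for n,e in [("L",(286,194)),("R",(327,194)),("T",(306,214))]:print(n,wonz(d,o,*e,.12))
print(D,B,np.linalg.norm((D-B)[:2]))
C=[wonz(d,o,u,v,.06) for u,v in [(186,123),(351,141),(340,222),(183,203)]]
c=sum(C)/4;y=C[0]+C[3]-C[1]-C[2];y/=np.linalg.norm(y);print("stand",c,[np.linalg.norm(C[i]-C[i-1]).round(3) for i in range(4)],"holes",c+.045*y,c-.045*y)
print("move",D-o["ee_pos"])
E
```

```text
L [0.57189853 0.10993633 0.12      ]
R [0.57872667 0.08014289 0.12      ]
T [0.55987165 0.09200771 0.12      ]
[0.57522959 0.09536704 0.12      ] [0.56780556 0.18308789 0.084     ] 0.08803445293956945
stand [0.56991994 0.13920965 0.06      ] [np.float64(0.081), np.float64(0.158), np.float64(0.079), np.float64(0.16)] holes [0.56543827 0.18398592 0.06      ] [0.57440161 0.09443337 0.06      ]
move [ 0.00977785  0.01043182 -0.09823594]
```

```bash
python3 -m crank '[{"dx":0.005,"dy":0.005,"dz":0,"wx":0,"wy":0,"wz":0},{"dx":0.004,"dy":0.005,"dz":-0.015,"wx":0,"wy":0,"wz":0},{"dx":0,"dy":0,"dz":-0.025,"wx":0,"wy":0,"wz":0},{"dx":0,"dy":0,"dz":-0.025,"wx":0,"wy":0,"wz":0},{"dx":0,"dy":0,"dz":-0.025,"wx":0,"wy":0,"wz":0},{"dx":0,"dy":0,"dz":-0.02,"wx":0,"wy":0,"wz":0},{"dx":0,"dy":0,"dz":-0.011,"wx":0,"wy":0,"wz":0},{"dx":0,"dy":0,"dz":0,"wx":0,"wy":0,"wz":0},{"dx":0,"dy":0,"dz":0,"wx":0,"wy":0,"wz":0}]'
python3 -m crank '[{"dx":0,"dy":0,"dz":0,"wx":0,"wy":0,"wz":0},{"dx":0,"dy":0,"dz":0,"wx":0,"wy":0,"wz":0},{"dx":0,"dy":0,"dz":0,"wx":0,"wy":0,"wz":0},{"dx":0,"dy":0,"dz":0,"wx":0,"wy":0,"wz":0},{"dx":0,"dy":0,"dz":0,"wx":0,"wy":0,"wz":0},{"dx":0,"dy":0,"dz":0,"wx":0,"wy":0,"wz":0}]' 1 80
```

```text
time: 3.6
ee_pos: [0.5747, 0.0965, 0.0976]
orientation: [-3.141, 0.0, 0.228]
ft_force: [0.8, 0.2, 0.6]
opening: 0.0468
grip_force: 0.0
time: 4.1
ee_pos: [0.5756, 0.0969, 0.0991]
orientation: [3.141, -0.003, 0.228]
ft_force: [-0.3, -1.1, 7.5]
opening: 0.0303
grip_force: 78.7
```

```bash
python3 -m crank '[{"dx":0,"dy":0,"dz":0.008,"wx":0,"wy":0,"wz":0},{"dx":0,"dy":0,"dz":0.015,"wx":0,"wy":0,"wz":0},{"dx":0,"dy":0,"dz":0.02,"wx":0,"wy":0,"wz":0},{"dx":0,"dy":0,"dz":0.02,"wx":0,"wy":0,"wz":0},{"dx":0,"dy":0,"dz":0.02,"wx":0,"wy":0,"wz":0},{"dx":0,"dy":0,"dz":0,"wx":0,"wy":0,"wz":0},{"dx":0,"dy":0,"dz":0,"wx":0,"wy":0,"wz":0}]'
python3 - <<'E'
from h import *
o=robot.get_obs();print(o["ft_force"],o["ee_pos"])
s=robot.get_image("side");d=robot.get_image("wrist")
w=cv2.resize(s["color"][130:330,250:410],None,fx=2.5,fy=2.5)
cv2.imwrite("pics/g1.png",np.hstack([w,cv2.resize(d["color"][150:350,220:420],(400,500))])[...,::-1])
E
```

```text
time: 4.68
ee_pos: [0.5748, 0.0972, 0.1813]
orientation: [3.141, -0.002, 0.229]
ft_force: [-0.9, 0.7, -3.9]
opening: 0.0305
grip_force: 79.8
[-0.9475888   0.66803235 -3.92734692] [0.57479174 0.0971724  0.1813427 ]
```

View pics/g1.png

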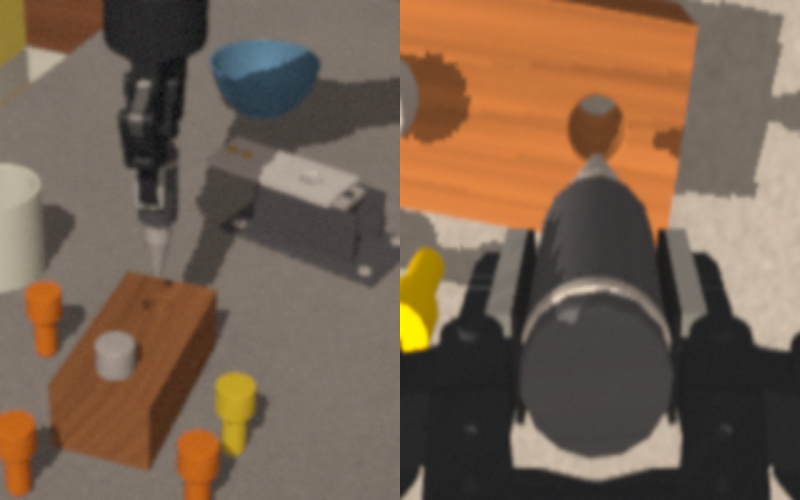

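The drift hangs upright in the jaws with its tip over the emptied hole. The top disc is at wrist pixel (318,296) and the tip near (318,214). I'll check its offset from the TCP.

```bash
python3 - <<'E'
from h import *
z=np.load("w2.npz");d=dict(intrinsics=z["K"],T_tool_cam=z["T"]);o=dict(ee_pos=np.zeros(3),orientation=np.zeros(3))
print("top",wonz(d,o,318.5,296,-.021),"tip",wonz(d,o,318.5,213,.093))
E
```

```text
top [ 0.00267288  0.00085438 -0.021     ] tip [-0.00123072  0.00122433  0.093     ]
```

```bash
python3 -m crank '[{"dx":-0.0068,"dy":-0.0303,"dz":0,"wx":0,"wy":0,"wz":0},{"dx":-0.0068,"dy":-0.0303,"dz":0,"wx":0,"wy":0,"wz":0},{"dx":-0.0068,"dy":-0.0303,"dz":0,"wx":0,"wy":0,"wz":0},{"dx":-0.0068,"dy":-0.0303,"dz":0,"wx":0,"wy":0,"wz":0},{"dx":-0.0068,"dy":-0.0303,"dz":0,"wx":0,"wy":0,"wz":0},{"dx":-0.0068,"dy":-0.0303,"dz":0,"wx":0,"wy":0,"wz":0},{"dx":-0.0068,"dy":-0.0303,"dz":0,"wx":0,"wy":0,"wz":0},{"dx":-0.0068,"dy":-0.0303,"dz":0,"wx":0,"wy":0,"wz":0},{"dx":0,"dy":0,"dz":-0.01,"wx":0,"wy":0,"wz":0},{"dx":0,"dy":0,"dz":-0.008,"wx":0,"wy":0,"wz":0},{"dx":0,"dy":0,"dz":0,"wx":0,"wy":0,"wz":0},{"dx":0,"dy":0,"dz":0,"wx":0,"wy":0,"wz":0}]'
python3 - <<'E'
from h import *
t=robot.get_image("side");d=robot.get_image("wrist");s=t["color"]
p=proj(t,[.52,-.145,.07]).astype(int);print(p)
w=cv2.resize(s[p[1]-60:p[1]+60,p[0]-48:p[0]+48],(400,500),interpolation=cv2.INTER_CUBIC)
cv2.imwrite("pics/g2.png",np.hstack([w,cv2.resize(d["color"][150:350,220:420],(400,500))])[...,::-1])
E
```

```text
time: 5.78
ee_pos: [0.5195, -0.144, 0.1611]
orientation: [-3.14, 0.002, 0.231]
ft_force: [-0.1, 0.2, -3.5]
opening: 0.0302
grip_force: 80.4
[376 198]
```

View pics/g2.png

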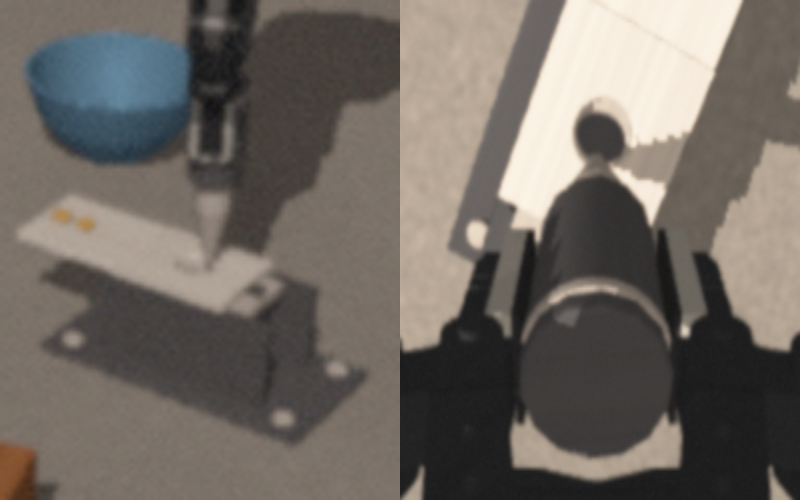

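The tip is just above the strap hole and inside its rim, about 7 mm to the foot's -x of the hole centre, as intended. Now going down gently.

```bash
python3 -m crank '[{"dx":0.001,"dy":-0.0005,"dz":0,"wx":0,"wy":0,"wz":0},{"dx":0,"dy":0,"dz":-0.003,"wx":0,"wy":0,"wz":0},{"dx":0,"dy":0,"dz":-0.003,"wx":0,"wy":0,"wz":0},{"dx":0,"dy":0,"dz":0,"wx":0,"wy":0,"wz":0},{"dx":0,"dy":0,"dz":0,"wx":0,"wy":0,"wz":0}]'
python3 -m crank '[{"dx":0,"dy":0,"dz":-0.002,"wx":0,"wy":0,"wz":0},{"dx":0,"dy":0,"dz":-0.002,"wx":0,"wy":0,"wz":0},{"dx":0,"dy":0,"dz":0,"wx":0,"wy":0,"wz":0}]'
```

```text
time: 6.3
ee_pos: [0.5208, -0.1458, 0.156]
orientation: [-3.141, 0.0, 0.229]
ft_force: [-0.4, 0.1, -3.7]
opening: 0.0304
grip_force: 80.4
time: 6.55
ee_pos: [0.5208, -0.1459, 0.1519]
orientation: [-3.141, 0.001, 0.229]
ft_force: [-0.4, 0.1, -4.2]
opening: 0.0303
grip_force: 80.4
```

```bash
python3 -m crank '[{"dx":0,"dy":0,"dz":-0.0015,"wx":0,"wy":0,"wz":0},{"dx":0,"dy":0,"dz":-0.0015,"wx":0,"wy":0,"wz":0},{"dx":0,"dy":0,"dz":0,"wx":0,"wy":0,"wz":0}]'
python3 -m crank '[{"dx":0,"dy":0,"dz":-0.0015,"wx":0,"wy":0,"wz":0},{"dx":0,"dy":0,"dz":-0.0015,"wx":0,"wy":0,"wz":0},{"dx":0,"dy":0,"dz":0,"wx":0,"wy":0,"wz":0}]'
```

```text
time: 6.8
ee_pos: [0.5208, -0.1459, 0.149]
orientation: [-3.141, 0.0, 0.229]
ft_force: [-0.6, 0.1, -4.3]
opening: 0.0302
grip_force: 80.4
time: 7.05
ee_pos: [0.5209, -0.1459, 0.146]
orientation: [-3.141, 0.0, 0.229]
ft_force: [0.0, -0.5, -2.9]
opening: 0.0308
grip_force: 80.4
```

```bash
python3 -m crank '[{"dx":0,"dy":0,"dz":-0.0015,"wx":0,"wy":0,"wz":0},{"dx":0,"dy":0,"dz":-0.0015,"wx":0,"wy":0,"wz":0},{"dx":0,"dy":0,"dz":0,"wx":0,"wy":0,"wz":0}]'
python3 -m crank '[{"dx":0,"dy":0,"dz":-0.0015,"wx":0,"wy":0,"wz":0},{"dx":0,"dy":0,"dz":-0.0015,"wx":0,"wy":0,"wz":0},{"dx":0,"dy":0,"dz":0,"wx":0,"wy":0,"wz":0}]'
```

```text
time: 7.3
ee_pos: [0.5211, -0.1459, 0.1431]
orientation: [-3.142, -0.0, 0.229]
ft_force: [1.0, 0.7, -4.3]
opening: 0.0305
grip_force: 80.4
time: 7.55
ee_pos: [0.5214, -0.1459, 0.1403]
orientation: [3.141, -0.001, 0.229]
ft_force: [2.3, 0.3, -3.9]
opening: 0.0305
grip_force: 80.4
```

```bash
python3 -m crank '[{"dx":0,"dy":0,"dz":-0.0015,"wx":0,"wy":0,"wz":0},{"dx":0,"dy":0,"dz":-0.0015,"wx":0,"wy":0,"wz":0},{"dx":0,"dy":0,"dz":0,"wx":0,"wy":0,"wz":0}]'
python3 -m crank '[{"dx":0,"dy":0,"dz":-0.0015,"wx":0,"wy":0,"wz":0},{"dx":0,"dy":0,"dz":-0.0015,"wx":0,"wy":0,"wz":0},{"dx":0,"dy":0,"dz":0,"wx":0,"wy":0,"wz":0}]'
```

```text
time: 7.8
ee_pos: [0.5216, -0.1458, 0.1375]
orientation: [3.141, -0.001, 0.229]
ft_force: [4.0, 1.1, -1.7]
opening: 0.0305
grip_force: 80.4
time: 8.05
ee_pos: [0.5213, -0.1458, 0.1343]
orientation: [-3.142, -0.001, 0.229]
ft_force: [4.8, 1.4, -0.6]
opening: 0.0301
grip_force: 80.4
```

```bash
python3 -m crank '[{"dx":0,"dy":0,"dz":-0.0015,"wx":0,"wy":0,"wz":0},{"dx":0,"dy":0,"dz":-0.0015,"wx":0,"wy":0,"wz":0},{"dx":0,"dy":0,"dz":0,"wx":0,"wy":0,"wz":0}]'
python3 -m crank '[{"dx":0,"dy":0,"dz":-0.0015,"wx":0,"wy":0,"wz":0},{"dx":0,"dy":0,"dz":-0.0015,"wx":0,"wy":0,"wz":0},{"dx":0,"dy":0,"dz":0,"wx":0,"wy":0,"wz":0}]'
```

```text
time: 8.3
ee_pos: [0.5209, -0.1458, 0.131]
orientation: [-3.141, 0.0, 0.229]
ft_force: [4.0, 1.6, -1.2]
opening: 0.0305
grip_force: 80.4
time: 8.55
ee_pos: [0.5208, -0.1458, 0.1279]
orientation: [-3.141, 0.0, 0.229]
ft_force: [3.4, 1.5, 0.2]
opening: 0.0303
grip_force: 80.4
```

```bash
python3 -m crank '[{"dx":0,"dy":0,"dz":-0.001,"wx":0,"wy":0,"wz":0},{"dx":0,"dy":0,"dz":-0.0015,"wx":0,"wy":0,"wz":0},{"dx":0,"dy":0,"dz":0,"wx":0,"wy":0,"wz":0}]'
python3 -m crank '[{"dx":0,"dy":0,"dz":-0.001,"wx":0,"wy":0,"wz":0},{"dx":0,"dy":0,"dz":-0.001,"wx":0,"wy":0,"wz":0},{"dx":0,"dy":0,"dz":0,"wx":0,"wy":0,"wz":0}]'
```

```text
time: 8.8
ee_pos: [0.5209, -0.1459, 0.1255]
orientation: [-3.141, 0.0, 0.229]
ft_force: [3.0, 1.2, -0.9]
opening: 0.0305
grip_force: 80.4
time: 9.05
ee_pos: [0.5209, -0.1459, 0.1236]
orientation: [-3.141, 0.0, 0.229]
ft_force: [4.2, 2.0, -0.1]
opening: 0.0307
grip_force: 80.4
```

```bash
python3 -m crank '[{"dx":0,"dy":0,"dz":-0.001,"wx":0,"wy":0,"wz":0},{"dx":0,"dy":0,"dz":-0.001,"wx":0,"wy":0,"wz":0},{"dx":0,"dy":0,"dz":0,"wx":0,"wy":0,"wz":0}]'
python3 -m crank '[{"dx":0,"dy":0,"dz":-0.001,"wx":0,"wy":0,"wz":0},{"dx":0,"dy":0,"dz":-0.001,"wx":0,"wy":0,"wz":0},{"dx":0,"dy":0,"dz":0,"wx":0,"wy":0,"wz":0}]'
```

```text
time: 9.3
ee_pos: [0.5209, -0.146, 0.1216]
orientation: [-3.141, 0.0, 0.229]
ft_force: [4.0, 1.7, -1.2]
opening: 0.0302
grip_force: 80.4
time: 9.55
ee_pos: [0.5207, -0.1459, 0.1193]
orientation: [-3.141, 0.001, 0.229]
ft_force: [3.3, 1.7, -2.2]
opening: 0.0303
grip_force: 80.4
```

```bash
python3 -m crank '[{"dx":0,"dy":0,"dz":-0.001,"wx":0,"wy":0,"wz":0},{"dx":0,"dy":0,"dz":-0.001,"wx":0,"wy":0,"wz":0},{"dx":0,"dy":0,"dz":0,"wx":0,"wy":0,"wz":0}]'
python3 -m crank '[{"dx":0,"dy":0,"dz":-0.001,"wx":0,"wy":0,"wz":0},{"dx":0,"dy":0,"dz":-0.001,"wx":0,"wy":0,"wz":0},{"dx":0,"dy":0,"dz":0,"wx":0,"wy":0,"wz":0}]'
```

```text
time: 9.8
ee_pos: [0.5208, -0.1458, 0.1175]
orientation: [-3.141, 0.0, 0.229]
ft_force: [4.2, 2.9, -2.2]
opening: 0.0303
grip_force: 80.4
time: 10.05
ee_pos: [0.5209, -0.1455, 0.1157]
orientation: [-3.141, 0.0, 0.229]
ft_force: [2.8, 4.8, 0.9]
opening: 0.0303
grip_force: 80.8
```

```bash
python3 -m crank '[{"dx":0,"dy":0.0004,"dz":0,"wx":0,"wy":0,"wz":0},{"dx":0,"dy":0.0002,"dz":-0.001,"wx":0,"wy":0,"wz":0},{"dx":0,"dy":0,"dz":-0.001,"wx":0,"wy":0,"wz":0},{"dx":0,"dy":0,"dz":0,"wx":0,"wy":0,"wz":0}]'
```

```text
time: 10.38
ee_pos: [0.5209, -0.1452, 0.1136]
orientation: [-3.141, 0.0, 0.229]
ft_force: [2.6, 3.9, 0.5]
opening: 0.0304
grip_force: 80.8
```

```bash
python3 -m crank '[{"dx":0,"dy":0.0003,"dz":-0.001,"wx":0,"wy":0,"wz":0},{"dx":0,"dy":0,"dz":-0.001,"wx":0,"wy":0,"wz":0},{"dx":0,"dy":0,"dz":0,"wx":0,"wy":0,"wz":0}]'
python3 -m crank '[{"dx":0,"dy":0.0002,"dz":-0.001,"wx":0,"wy":0,"wz":0},{"dx":0,"dy":0,"dz":-0.001,"wx":0,"wy":0,"wz":0},{"dx":0,"dy":0,"dz":0,"wx":0,"wy":0,"wz":0}]'
```

```text
time: 10.63
ee_pos: [0.5209, -0.145, 0.1116]
orientation: [-3.142, 0.0, 0.229]
ft_force: [2.3, 4.0, 2.2]
opening: 0.0304
grip_force: 80.9
time: 10.88
ee_pos: [0.5209, -0.145, 0.1096]
orientation: [3.142, 0.0, 0.229]
ft_force: [2.5, 3.4, 1.7]
opening: 0.0303
grip_force: 80.9
```

```bash
python3 -m crank '[{"dx":0.0001,"dy":0.0003,"dz":-0.001,"wx":0,"wy":0,"wz":0},{"dx":0,"dy":0,"dz":-0.001,"wx":0,"wy":0,"wz":0},{"dx":0,"dy":0,"dz":0,"wx":0,"wy":0,"wz":0}]'
python3 -m crank '[{"dx":0,"dy":0,"dz":-0.001,"wx":0,"wy":0,"wz":0},{"dx":0,"dy":0,"dz":-0.001,"wx":0,"wy":0,"wz":0},{"dx":0,"dy":0,"dz":0,"wx":0,"wy":0,"wz":0}]'
```

```text
time: 11.13
ee_pos: [0.521, -0.1449, 0.1075]
orientation: [3.141, 0.0, 0.228]
ft_force: [2.1, 0.4, -0.8]
opening: 0.0299
grip_force: 80.8
time: 11.38
ee_pos: [0.521, -0.1449, 0.1055]
orientation: [3.141, 0.0, 0.228]
ft_force: [1.1, -0.1, -1.0]
opening: 0.0302
grip_force: 80.8
```

Nearly seated. I'll take the last ~2.5 mm in half-millimetre steps.

```bash
python3 -m crank '[{"dx":0,"dy":0,"dz":-0.0008,"wx":0,"wy":0,"wz":0},{"dx":0,"dy":0,"dz":0,"wx":0,"wy":0,"wz":0}]'
python3 -m crank '[{"dx":0,"dy":0,"dz":-0.0007,"wx":0,"wy":0,"wz":0},{"dx":0,"dy":0,"dz":0,"wx":0,"wy":0,"wz":0}]'
```

```text
time: 11.55
ee_pos: [0.521, -0.1449, 0.1048]
orientation: [3.141, 0.0, 0.229]
ft_force: [1.7, -0.1, -0.5]
opening: 0.0304
grip_force: 80.7
time: 11.72
ee_pos: [0.521, -0.1448, 0.1041]
orientation: [3.141, 0.0, 0.229]
ft_force: [1.1, -0.7, -0.9]
opening: 0.0304
grip_force: 80.7
```

```bash
python3 -m crank '[{"dx":0,"dy":0,"dz":-0.0005,"wx":0,"wy":0,"wz":0},{"dx":0,"dy":0,"dz":0,"wx":0,"wy":0,"wz":0}]'
python3 -m crank '[{"dx":0,"dy":0,"dz":-0.0005,"wx":0,"wy":0,"wz":0},{"dx":0,"dy":0,"dz":0,"wx":0,"wy":0,"wz":0}]'
```

```text
time: 11.88
ee_pos: [0.521, -0.1448, 0.1037]
orientation: [3.141, 0.0, 0.229]
ft_force: [0.7, -0.9, -0.9]
opening: 0.0304
grip_force: 80.7
time: 12.05
ee_pos: [0.5211, -0.1448, 0.1032]
orientation: [3.141, 0.0, 0.229]
ft_force: [1.6, -2.1, -0.6]
opening: 0.0302
grip_force: 80.7
```

```bash
python3 -m crank '[{"dx":0,"dy":0,"dz":-0.0005,"wx":0,"wy":0,"wz":0},{"dx":0,"dy":0,"dz":0,"wx":0,"wy":0,"wz":0}]'
python3 -m crank '[{"dx":0,"dy":0,"dz":-0.0005,"wx":0,"wy":0,"wz":0},{"dx":0,"dy":0,"dz":0,"wx":0,"wy":0,"wz":0}]'
```

```text
time: 12.22
ee_pos: [0.5211, -0.1447, 0.103]
orientation: [3.141, 0.0, 0.229]
ft_force: [0.1, -1.8, 3.1]
opening: 0.0302
grip_force: 80.7
time: 12.38
ee_pos: [0.5212, -0.1447, 0.1029]
orientation: [3.141, -0.0, 0.229]
ft_force: [-1.8, -1.3, 8.5]
opening: 0.0308
grip_force: 81.3
```

Shoulder is seated at TCP z 0.103, as predicted, with about 12 N on it. Now pull out and go back to the stand hole.

```bash
python3 -m crank '[{"dx":0,"dy":0,"dz":0.003,"wx":0,"wy":0,"wz":0},{"dx":0,"dy":0,"dz":0.005,"wx":0,"wy":0,"wz":0},{"dx":0,"dy":0,"dz":0.006,"wx":0,"wy":0,"wz":0},{"dx":0,"dy":0,"dz":0.008,"wx":0,"wy":0,"wz":0},{"dx":0,"dy":0,"dz":0.01,"wx":0,"wy":0,"wz":0},{"dx":0,"dy":0,"dz":0.012,"wx":0,"wy":0,"wz":0},{"dx":0,"dy":0,"dz":0.015,"wx":0,"wy":0,"wz":0},{"dx":0,"dy":0,"dz":0.02,"wx":0,"wy":0,"wz":0},{"dx":0,"dy":0,"dz":0,"wx":0,"wy":0,"wz":0},{"dx":0,"dy":0,"dz":0,"wx":0,"wy":0,"wz":0}]'
python3 -m crank '[{"dx":0.00675,"dy":0.0302,"dz":0,"wx":0,"wy":0,"wz":0},{"dx":0.00675,"dy":0.0302,"dz":0,"wx":0,"wy":0,"wz":0},{"dx":0.00675,"dy":0.0302,"dz":0,"wx":0,"wy":0,"wz":0},{"dx":0.00675,"dy":0.0302,"dz":0,"wx":0,"wy":0,"wz":0},{"dx":0.00675,"dy":0.0302,"dz":0,"wx":0,"wy":0,"wz":0},{"dx":0.00675,"dy":0.0302,"dz":0,"wx":0,"wy":0,"wz":0},{"dx":0.00675,"dy":0.0302,"dz":0,"wx":0,"wy":0,"wz":0},{"dx":0.00675,"dy":0.0302,"dz":0,"wx":0,"wy":0,"wz":0},{"dx":0,"dy":0,"dz":0,"wx":0,"wy":0,"wz":0},{"dx":0,"dy":0,"dz":0,"wx":0,"wy":0,"wz":0},{"dx":0,"dy":0,"dz":0,"wx":0,"wy":0,"wz":0}]'
```

```text
time: 13.22
ee_pos: [0.5218, -0.1444, 0.1827]
orientation: [3.14, -0.002, 0.229]
ft_force: [-0.5, -0.3, -5.2]
opening: 0.0303
grip_force: 80.2
time: 14.13
ee_pos: [0.5744, 0.0968, 0.1802]
orientation: [-3.142, 0.002, 0.229]
ft_force: [-0.4, -0.7, -4.5]
opening: 0.0308
grip_force: 80.5
```

```bash
python3 -m crank '[{"dx":0.0005,"dy":0,"dz":-0.01,"wx":0,"wy":0,"wz":0},{"dx":0,"dy":0,"dz":-0.015,"wx":0,"wy":0,"wz":0},{"dx":0,"dy":0,"dz":-0.013,"wx":0,"wy":0,"wz":0},{"dx":0,"dy":0,"dz":-0.008,"wx":0,"wy":0,"wz":0},{"dx":0,"dy":0,"dz":0,"wx":0,"wy":0,"wz":0}]'
python3 -m crank '[{"dx":0,"dy":0,"dz":-0.004,"wx":0,"wy":0,"wz":0},{"dx":0,"dy":0,"dz":-0.004,"wx":0,"wy":0,"wz":0},{"dx":0,"dy":0,"dz":-0.004,"wx":0,"wy":0,"wz":0},{"dx":0,"dy":0,"dz":-0.004,"wx":0,"wy":0,"wz":0},{"dx":0,"dy":0,"dz":0,"wx":0,"wy":0,"wz":0}]'
```

```text
time: 14.55
ee_pos: [0.5742, 0.0959, 0.1326]
orientation: [-3.141, 0.004, 0.228]
ft_force: [-0.3, 0.1, -4.8]
opening: 0.0305
grip_force: 80.5
time: 14.97
ee_pos: [0.5753, 0.097, 0.1186]
orientation: [-3.142, 0.001, 0.229]
ft_force: [0.1, 0.6, -4.1]
opening: 0.0304
grip_force: 80.5
```

```bash
python3 -m crank '[{"dx":0,"dy":0,"dz":-0.004,"wx":0,"wy":0,"wz":0},{"dx":0,"dy":0,"dz":-0.004,"wx":0,"wy":0,"wz":0},{"dx":0,"dy":0,"dz":-0.004,"wx":0,"wy":0,"wz":0},{"dx":0,"dy":0,"dz":-0.003,"wx":0,"wy":0,"wz":0},{"dx":0,"dy":0,"dz":0,"wx":0,"wy":0,"wz":0},{"dx":0,"dy":0,"dz":0,"wx":0,"wy":0,"wz":0}]'
python3 -m crank '[{"dx":0,"dy":0,"dz":-0.002,"wx":0,"wy":0,"wz":0},{"dx":0,"dy":0,"dz":-0.002,"wx":0,"wy":0,"wz":0},{"dx":0,"dy":0,"dz":0,"wx":0,"wy":0,"wz":0}]'
```

```text
time: 15.47
ee_pos: [0.5755, 0.0971, 0.1041]
orientation: [-3.141, 0.0, 0.229]
ft_force: [-0.9, 0.1, -4.2]
opening: 0.0303
grip_force: 80.5
time: 15.72
ee_pos: [0.5755, 0.097, 0.1]
orientation: [-3.142, 0.0, 0.229]
ft_force: [-0.4, 1.1, -4.0]
opening: 0.0305
grip_force: 80.5
```

```bash
python3 -m crank '[{"dx":0,"dy":0,"dz":-0.001,"wx":0,"wy":0,"wz":0},{"dx":0,"dy":0,"dz":-0.0003,"wx":0,"wy":0,"wz":0}]'
python3 -m crank '[{"dx":0,"dy":0,"dz":0,"wx":0,"wy":0,"wz":0},{"dx":0,"dy":0,"dz":0,"wx":0,"wy":0,"wz":0},{"dx":0,"dy":0,"dz":0,"wx":0,"wy":0,"wz":0},{"dx":0,"dy":0,"dz":0,"wx":0,"wy":0,"wz":0},{"dx":0,"dy":0,"dz":0,"wx":0,"wy":0,"wz":0}]' -0.1
python3 -m crank '[{"dx":0,"dy":0,"dz":0.01,"wx":0,"wy":0,"wz":0},{"dx":0,"dy":0,"dz":0.02,"wx":0,"wy":0,"wz":0},{"dx":0,"dy":0,"dz":0.025,"wx":0,"wy":0,"wz":0},{"dx":0,"dy":0,"dz":0.025,"wx":0,"wy":0,"wz":0},{"dx":-0.0028,"dy":0.0285,"dz":0,"wx":0,"wy":0,"wz":0},{"dx":-0.0028,"dy":0.0285,"dz":0,"wx":0,"wy":0,"wz":0},{"dx":-0.0028,"dy":0.0285,"dz":0,"wx":0,"wy":0,"wz":0},{"dx":0,"dy":0,"dz":0,"wx":0,"wy":0,"wz":0},{"dx":0,"dy":0,"dz":0,"wx":0,"wy":0,"wz":0},{"dx":0,"dy":0,"dz":0,"wx":0,"wy":0,"wz":0}]'
python3 - <<'E'
from h import *
o=robot.get_obs();d=robot.get_image("wrist");np.savez("w3.npz",img=d["color"],K=d["intrinsics"],T=d["T_tool_cam"],p=o["ee_pos"],r=o["orientation"]);cv2.imwrite("pics/w3.png",d["color"][...,::-1])
E
```

```text
time: 15.88
ee_pos: [0.5757, 0.0971, 0.0992]
orientation: [3.142, -0.0, 0.229]
ft_force: [-0.8, -0.4, 1.5]
opening: 0.0305
grip_force: 81.0
time: 16.3
ee_pos: [0.5758, 0.0971, 0.0992]
orientation: [3.142, -0.0, 0.229]
ft_force: [1.0, 0.6, 0.1]
opening: 0.0469
grip_force: 0.0
time: 17.13
ee_pos: [0.5674, 0.182, 0.1794]
orientation: [3.141, -0.0, 0.229]
ft_force: [-0.2, -0.4, -0.4]
opening: 0.0469
grip_force: 0.0
```

View pics/w3.png

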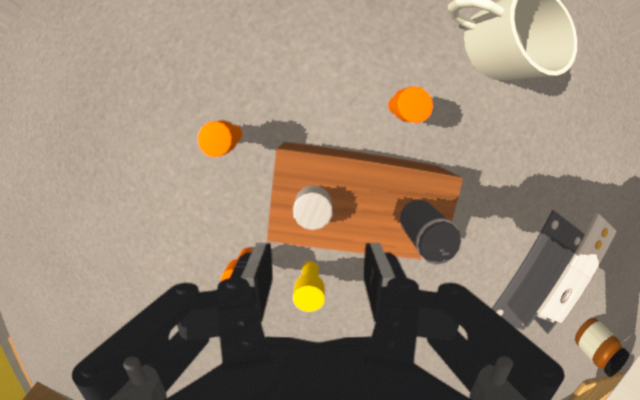

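The drift stands upright back in its hole, handle top at (438,241). The bolt's head top is at (313,210), between the jaws' lines, and the yellow look-alike at (310,290) and the orange one near (237,265) are close to the fingers. Checking clearances.

```bash
python3 - <<'E'
from h import *
z=np.load("w3.npz");d=dict(intrinsics=z["K"],T_tool_cam=z["T"]);o=dict(ee_pos=z["p"],orientation=z["r"])
hsv=cv2.cvtColor(z["img"],cv2.COLOR_RGB2HSV)[170:245,280:350]
m=((hsv[...,1]<60)&(hsv[...,2]>150)).astype(np.uint8)
n,l,s,c=cv2.connectedComponentsWithStats(m);i=1+s[1:,4].argmax();print(s[i]+[280,170,0,0,0],c[i]+[280,170])
for q in [(313,209),(313,212),(293,209),(333,209)]:
    p=wonz(d,o,*q,.084);print(q,p.round(4),(p-z["p"]).round(4))
T=dict(ee_pos=np.zeros(3),orientation=np.zeros(3));h=z["p"][2]
for q in [(310,290),(237,265)]:print(q,"tool",wonz(d,T,*q,h-.064).round(3))
E
```

```text
[ 294  188   38   41 1160] [311.88965517 209.38275862]
(313, 209) [0.5678 0.185  0.084 ] [ 0.0004  0.003  -0.0954]
(313, 212) [0.5655 0.1845 0.084 ] [-0.0019  0.0025 -0.0954]
(293, 209) [0.5645 0.1996 0.084 ] [-0.0029  0.0175 -0.0954]
(333, 209) [0.5712 0.1705 0.084 ] [ 0.0038 -0.0115 -0.0954]
(310, 290) tool [-0.083 -0.006  0.115]
(237, 265) tool [-0.058 -0.072  0.115]
```

```bash
python3 -m crank '[{"dx":-0.0007,"dy":0.0023,"dz":-0.015,"wx":0,"wy":0,"wz":0},{"dx":0,"dy":0,"dz":-0.025,"wx":0,"wy":0,"wz":0},{"dx":0,"dy":0,"dz":-0.025,"wx":0,"wy":0,"wz":0},{"dx":0,"dy":0,"dz":-0.02,"wx":0,"wy":0,"wz":0},{"dx":0,"dy":0,"dz":-0.0105,"wx":0,"wy":0,"wz":0},{"dx":0,"dy":0,"dz":0,"wx":0,"wy":0,"wz":0},{"dx":0,"dy":0,"dz":0,"wx":0,"wy":0,"wz":0}]'
python3 -m crank '[{"dx":0,"dy":0,"dz":0,"wx":0,"wy":0,"wz":0},{"dx":0,"dy":0,"dz":0,"wx":0,"wy":0,"wz":0},{"dx":0,"dy":0,"dz":0,"wx":0,"wy":0,"wz":0},{"dx":0,"dy":0,"dz":0,"wx":0,"wy":0,"wz":0},{"dx":0,"dy":0,"dz":0,"wx":0,"wy":0,"wz":0},{"dx":0,"dy":0,"dz":0,"wx":0,"wy":0,"wz":0}]' 1 50
```

```text
time: 17.77
ee_pos: [0.5668, 0.1842, 0.0838]
orientation: [3.142, 0.0, 0.228]
ft_force: [0.8, 0.9, 0.4]
opening: 0.047
grip_force: 0.0
time: 18.27
ee_pos: [0.5676, 0.1852, 0.0854]
orientation: [3.141, -0.003, 0.229]
ft_force: [-0.4, -0.3, 6.6]
opening: 0.0283
grip_force: 49.3
```

```bash
python3 -m crank '[{"dx":0,"dy":0,"dz":0.008,"wx":0,"wy":0,"wz":0},{"dx":0,"dy":0,"dz":0.015,"wx":0,"wy":0,"wz":0},{"dx":0,"dy":0,"dz":0.025,"wx":0,"wy":0,"wz":0},{"dx":0,"dy":0,"dz":0.025,"wx":0,"wy":0,"wz":0},{"dx":0,"dy":0,"dz":0.025,"wx":0,"wy":0,"wz":0},{"dx":0,"dy":0,"dz":0.02,"wx":0,"wy":0,"wz":0},{"dx":0,"dy":0,"dz":0.012,"wx":0,"wy":0,"wz":0},{"dx":0,"dy":0,"dz":0,"wx":0,"wy":0,"wz":0},{"dx":0,"dy":0,"dz":0,"wx":0,"wy":0,"wz":0}]'
python3 -m crank '[{"dx":-0.0042,"dy":-0.03,"dz":0,"wx":0,"wy":0,"wz":0},{"dx":-0.0042,"dy":-0.03,"dz":0,"wx":0,"wy":0,"wz":0},{"dx":-0.0042,"dy":-0.03,"dz":0,"wx":0,"wy":0,"wz":0},{"dx":-0.0042,"dy":-0.03,"dz":0,"wx":0,"wy":0,"wz":0},{"dx":-0.0042,"dy":-0.03,"dz":0,"wx":0,"wy":0,"wz":0},{"dx":-0.0042,"dy":-0.03,"dz":0,"wx":0,"wy":0,"wz":0},{"dx":-0.0042,"dy":-0.03,"dz":0,"wx":0,"wy":0,"wz":0},{"dx":-0.0042,"dy":-0.03,"dz":0,"wx":0,"wy":0,"wz":0},{"dx":-0.0042,"dy":-0.03,"dz":0,"wx":0,"wy":0,"wz":0},{"dx":-0.0042,"dy":-0.03,"dz":0,"wx":0,"wy":0,"wz":0},{"dx":-0.004,"dy":-0.029,"dz":0,"wx":0,"wy":0,"wz":0}]'
python3 -m crank '[{"dx":0,"dy":0,"dz":-0.03,"wx":0,"wy":0,"wz":0},{"dx":0,"dy":0,"dz":-0.03,"wx":0,"wy":0,"wz":0},{"dx":0,"dy":0,"dz":-0.01,"wx":0,"wy":0,"wz":0},{"dx":0,"dy":0,"dz":0,"wx":0,"wy":0,"wz":0},{"dx":0,"dy":0,"dz":0,"wx":0,"wy":0,"wz":0},{"dx":0,"dy":0,"dz":0,"wx":0,"wy":0,"wz":0}]'
python3 - <<'E'
from h import *
o=robot.get_obs();d=robot.get_image("wrist");np.savez("w4.npz",img=d["color"],K=d["intrinsics"],T=d["T_tool_cam"],p=o["ee_pos"],r=o["orientation"])
cv2.imwrite("pics/w4.png",cv2.resize(d["color"][150:350,220:420],(600,600),interpolation=cv2.INTER_CUBIC)[...,::-1])
E
```

```text
time: 19.02
ee_pos: [0.5665, 0.1848, 0.2135]
orientation: [3.141, -0.001, 0.229]
ft_force: [0.4, 0.4, -3.0]
opening: 0.0282
grip_force: 49.7
time: 19.93
ee_pos: [0.519, -0.1457, 0.2116]
orientation: [-3.14, 0.003, 0.228]
ft_force: [1.0, -0.5, -2.6]
opening: 0.0282
grip_force: 50.0
time: 20.43
ee_pos: [0.5213, -0.1438, 0.1447]
orientation: [3.141, -0.001, 0.23]
ft_force: [-0.4, 0.2, -2.7]
opening: 0.028
grip_force: 50.0
```

View pics/w4.png

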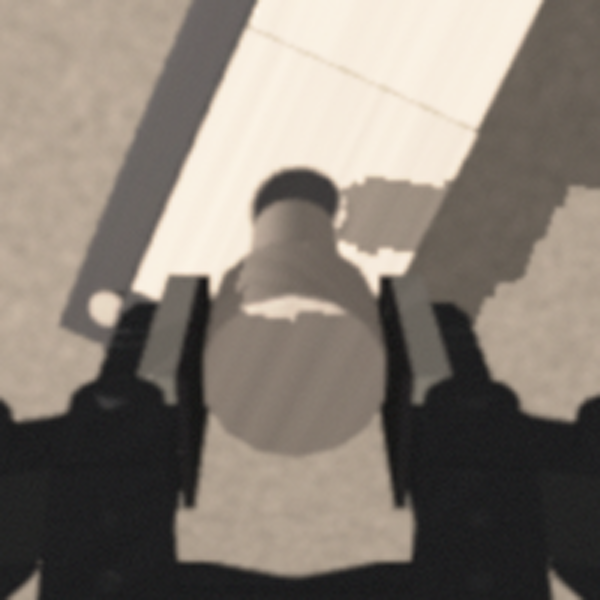

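The bolt hangs over the hole, its shank end covering the near part of the rim. The head disc's centre is at wrist pixel (318,277). I'll compare its offset in the jaws with the drift's.

```bash
python3 - <<'E'
from h import *
z=np.load("w4.npz");d=dict(intrinsics=z["K"],T_tool_cam=z["T"]);o=dict(ee_pos=np.zeros(3),orientation=np.zeros(3))
f=lambda u,v,zz:print((u,v),wonz(d,o,220+u/3,150+v/3,zz).round(4))
print("head: centre, left, right, bottom edge"); 
for q in [(295,382),(204,365),(387,365),(295,455)]: f(*q,.0014)
print("shank end far edge (chamfer, z .0654 r7), shank (z .0614 r9.25)"); f(295,197,.0654);f(295,199,.0614);f(253,215,.0614);f(337,215,.0614)
print("hole far edge, left,right"); f(297,168,.0807);f(252,205,.0807);f(343,205,.0807)
E
```

```text
head: centre, left, right, bottom edge
(295, 382) [-0.0019  0.0009  0.0014]
(204, 365) [ 0.0011 -0.0132  0.0014]
(387, 365) [0.001  0.0151 0.0014]
(295, 455) [-0.0159  0.0009  0.0014]
shank end far edge (chamfer, z .0654 r7), shank (z .0614 r9.25)
(295, 197) [0.0063 0.001  0.0654]
(295, 199) [0.0073 0.001  0.0614]
(253, 215) [ 0.0036 -0.0079  0.0614]
(337, 215) [0.0036 0.01   0.0614]
hole far edge, left,right
(297, 168) [0.0081 0.0015 0.0807]
(252, 205) [-0.001  -0.009   0.0807]
(343, 205) [-0.001   0.0123  0.0807]
```

The two estimates agree to within the clearance. I'll shift -0.8 mm in y and lower while feeling.

```bash
python3 -m crank '[{"dx":0,"dy":-0.0008,"dz":-0.005,"wx":0,"wy":0,"wz":0},{"dx":0,"dy":0,"dz":-0.006,"wx":0,"wy":0,"wz":0},{"dx":0,"dy":0,"dz":-0.003,"wx":0,"wy":0,"wz":0},{"dx":0,"dy":0,"dz":0,"wx":0,"wy":0,"wz":0},{"dx":0,"dy":0,"dz":0,"wx":0,"wy":0,"wz":0}]'
python3 -m crank '[{"dx":0,"dy":0,"dz":-0.0015,"wx":0,"wy":0,"wz":0},{"dx":0,"dy":0,"dz":-0.0015,"wx":0,"wy":0,"wz":0},{"dx":0,"dy":0,"dz":0,"wx":0,"wy":0,"wz":0}]'
```

```text
time: 20.9
ee_pos: [0.5203, -0.1449, 0.1293]
orientation: [-3.141, 0.0, 0.229]
ft_force: [-0.5, -0.9, -2.4]
opening: 0.028
grip_force: 50.0
time: 21.15
ee_pos: [0.5204, -0.1449, 0.1263]
orientation: [-3.141, 0.0, 0.229]
ft_force: [-0.0, -0.0, -2.2]
opening: 0.0281
grip_force: 50.0
```

```bash
python3 -m crank '[{"dx":0,"dy":0,"dz":-0.001,"wx":0,"wy":0,"wz":0},{"dx":0,"dy":0,"dz":-0.001,"wx":0,"wy":0,"wz":0},{"dx":0,"dy":0,"dz":0,"wx":0,"wy":0,"wz":0}]'
python3 -m crank '[{"dx":0,"dy":0,"dz":-0.001,"wx":0,"wy":0,"wz":0},{"dx":0,"dy":0,"dz":-0.001,"wx":0,"wy":0,"wz":0},{"dx":0,"dy":0,"dz":0,"wx":0,"wy":0,"wz":0}]'
```

```text
time: 21.4
ee_pos: [0.5204, -0.1449, 0.1243]
orientation: [-3.141, 0.0, 0.229]
ft_force: [-0.0, -0.2, -2.5]
opening: 0.0278
grip_force: 50.0
time: 21.65
ee_pos: [0.5204, -0.1449, 0.1223]
orientation: [-3.141, 0.0, 0.229]
ft_force: [-0.5, -0.0, -3.3]
opening: 0.0281
grip_force: 50.0
```

```bash
python3 -m crank '[{"dx":0,"dy":0,"dz":-0.0015,"wx":0,"wy":0,"wz":0},{"dx":0,"dy":0,"dz":-0.0015,"wx":0,"wy":0,"wz":0},{"dx":0,"dy":0,"dz":0,"wx":0,"wy":0,"wz":0}]'
python3 -m crank '[{"dx":0,"dy":0,"dz":-0.0015,"wx":0,"wy":0,"wz":0},{"dx":0,"dy":0,"dz":-0.0015,"wx":0,"wy":0,"wz":0},{"dx":0,"dy":0,"dz":0,"wx":0,"wy":0,"wz":0}]'
```

```text
time: 21.9
ee_pos: [0.5203, -0.1449, 0.1191]
orientation: [-3.141, 0.0, 0.229]
ft_force: [0.2, 0.1, -2.2]
opening: 0.0285
grip_force: 50.0
time: 22.15
ee_pos: [0.5203, -0.1449, 0.1161]
orientation: [-3.141, 0.0, 0.229]
ft_force: [0.2, 0.2, -2.2]
opening: 0.0279
grip_force: 50.0
```

```bash
python3 -m crank '[{"dx":0,"dy":0,"dz":-0.003,"wx":0,"wy":0,"wz":0},{"dx":0,"dy":0,"dz":-0.003,"wx":0,"wy":0,"wz":0},{"dx":0,"dy":0,"dz":-0.003,"wx":0,"wy":0,"wz":0},{"dx":0,"dy":0,"dz":-0.002,"wx":0,"wy":0,"wz":0},{"dx":0,"dy":0,"dz":0,"wx":0,"wy":0,"wz":0}]'
python3 -m crank '[{"dx":0,"dy":0,"dz":-0.003,"wx":0,"wy":0,"wz":0},{"dx":0,"dy":0,"dz":-0.003,"wx":0,"wy":0,"wz":0},{"dx":0,"dy":0,"dz":-0.003,"wx":0,"wy":0,"wz":0},{"dx":0,"dy":0,"dz":-0.003,"wx":0,"wy":0,"wz":0},{"dx":0,"dy":0,"dz":0,"wx":0,"wy":0,"wz":0}]'
```

```text
time: 22.57
ee_pos: [0.5201, -0.1448, 0.1048]
orientation: [-3.141, 0.001, 0.229]
ft_force: [0.2, -0.5, -2.4]
opening: 0.0282
grip_force: 50.0
time: 22.98
ee_pos: [0.52, -0.1448, 0.0927]
orientation: [-3.141, 0.001, 0.229]
ft_force: [-0.8, 0.7, -2.3]
opening: 0.0281
grip_force: 50.0
```

```bash
python3 -m crank '[{"dx":0,"dy":0,"dz":-0.001,"wx":0,"wy":0,"wz":0},{"dx":0,"dy":0,"dz":-0.001,"wx":0,"wy":0,"wz":0},{"dx":0,"dy":0,"dz":0,"wx":0,"wy":0,"wz":0},{"dx":0,"dy":0,"dz":-0.0005,"wx":0,"wy":0,"wz":0},{"dx":0,"dy":0,"dz":0,"wx":0,"wy":0,"wz":0}]'
python3 -m crank '[{"dx":0,"dy":0,"dz":-0.0005,"wx":0,"wy":0,"wz":0},{"dx":0,"dy":0,"dz":-0.0003,"wx":0,"wy":0,"wz":0},{"dx":0,"dy":0,"dz":0,"wx":0,"wy":0,"wz":0}]'
```

```text
time: 23.4
ee_pos: [0.5206, -0.1449, 0.0911]
orientation: [3.142, -0.0, 0.229]
ft_force: [-0.1, 0.4, -2.4]
opening: 0.0281
grip_force: 50.0
time: 23.65
ee_pos: [0.5205, -0.145, 0.0902]
orientation: [-3.142, -0.0, 0.229]
ft_force: [-0.6, 0.6, -2.3]
opening: 0.0283
grip_force: 50.0
```

```bash
python3 -m crank '[{"dx":0,"dy":0,"dz":-0.0005,"wx":0,"wy":0,"wz":0},{"dx":0,"dy":0,"dz":-0.0003,"wx":0,"wy":0,"wz":0},{"dx":0,"dy":0,"dz":0,"wx":0,"wy":0,"wz":0}]'
python3 -m crank '[{"dx":0,"dy":0,"dz":0,"wx":0,"wy":0,"wz":0},{"dx":0,"dy":0,"dz":0,"wx":0,"wy":0,"wz":0},{"dx":0,"dy":0,"dz":0,"wx":0,"wy":0,"wz":0},{"dx":0,"dy":0,"dz":0,"wx":0,"wy":0,"wz":0},{"dx":0,"dy":0,"dz":0,"wx":0,"wy":0,"wz":0},{"dx":0,"dy":0,"dz":0,"wx":0,"wy":0,"wz":0}]' -0.1
python3 -m crank '[{"dx":0,"dy":0,"dz":0.005,"wx":0,"wy":0,"wz":0},{"dx":0,"dy":0,"dz":0.01,"wx":0,"wy":0,"wz":0},{"dx":0,"dy":0,"dz":0.02,"wx":0,"wy":0,"wz":0},{"dx":0,"dy":0,"dz":0.025,"wx":0,"wy":0,"wz":0},{"dx":0,"dy":0,"dz":0.025,"wx":0,"wy":0,"wz":0},{"dx":0,"dy":0,"dz":0.02,"wx":0,"wy":0,"wz":0},{"dx":0,"dy":0,"dz":0,"wx":0,"wy":0,"wz":0},{"dx":0,"dy":0,"dz":0,"wx":0,"wy":0,"wz":0}]'
python3 - <<'E'
from h import *
s=robot.get_image("side")["color"];w=robot.get_image("wrist")["color"]
a=cv2.resize(s[130:330,240:430],(400,421));b=cv2.resize(w[60:270,60:460],(400,210));b=np.vstack([b,np.zeros((211,400,3),np.uint8)])
cv2.imwrite("pics/f.png",np.hstack([a,b])[...,::-1])
E
```

```text
time: 23.9
ee_pos: [0.5205, -0.145, 0.0894]
orientation: [-3.142, 0.0, 0.229]
ft_force: [0.9, -0.0, -1.8]
opening: 0.028
grip_force: 50.0
time: 24.4
ee_pos: [0.5206, -0.1449, 0.0895]
orientation: [3.142, -0.0, 0.229]
ft_force: [0.2, -0.2, 0.4]
opening: 0.0466
grip_force: 0.0
time: 25.07
ee_pos: [0.5213, -0.1451, 0.1965]
orientation: [3.14, -0.003, 0.229]
ft_force: [-0.6, -0.5, -0.7]
opening: 0.0468
grip_force: 0.0
```

View pics/f.png

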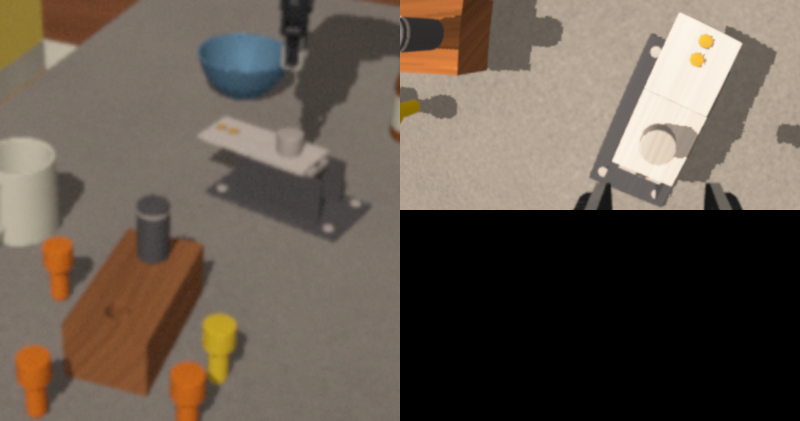

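The bolt's head sits flat on the strap at (289,142) in the side crop, the drift is upright in the stand at (152,230), and nothing else has moved.

```bash
python3 -c "
from cell import robot
print(robot.job_done())"
```

```text
the job is handed in; nothing more can be done
None
```

The job is handed in at about 25 s of the 72 s allowed: the drift lined up the holes (contact force about 12 N or less in the readings) and stands upright in the stand again, and the bolt is through both holes with its head flat on the strap.

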